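Feed a can cap and put it on the painting stand

ROBOT

A 6-joint arm with a two-finger parallel gripper is mounted at the origin on a cart in front of the work surface, level with it; the furniture and walls round the work are solid. World frame = base frame: x ahead of the robot, y to its left, z up, the work surface at z = 0. Lengths are in m, angles in rad, forces in N, time in s.
With the tool pointing down it reaches from about 0.375 to 0.9 m from the base axis. Payload 3.1 kg.
Tool frame: the origin (TCP) lies on the centre line of the jaws, within the pads' length; the fingertips stand 19 mm ahead of it and the grasp point (between the pads) is the TCP; z points along the fingers, y is the line along which they close (so a half turn about z gives the same grasp; the last joint's range is limited). The gripper opens to 85 mm and grips with 20 to 120 N. Pads are 22 mm wide; open, the fingers measure 114 mm over their backs; the gripper's body (76 mm by 85 mm) begins 54 mm behind the grasp point. The pads swing forward as they close: fully open they stand 13 mm farther back than shut.
Start: joints at [0.934, 0.527, 1.433, -0, 1.181, -0.178], TCP at [0.276, 0.561, 0.217] pointing down, gripper open.
Joint ranges: [-3.08, 3.08], [-0.75, 2.2], [0.22, 2.44], [-1.43, 4.57], [0, 2.65], [-2.85, 2.85]. Speed limits (rad/s): [2.79, 2.79, 3.14, 3.14, 3.14, 3.14].

INTERFACE

Orientations are given as a unit quaternion [x, y, z, w].
In Python, from station import manip, cams, sign_off gives the robot as it stands.
- The arm moves only by the tool carry_out, never from a script. Its argument "targets" is a list that holds one entry, the list of rows, each a list of 7 numbers: the shift along the tool's x, y, z in cm, then the turn, a rotation vector about the tool's x, y, z in degrees, then the finger opening in cm, from 0 to 8.54. A call has 1 to 12 rows; each row is the pose to reach, as a shift and turn from the pose commanded when the call began, along the tool's axes at that moment; what a row does not reach only later rows make up. A row lasts 1/12 s, in which the tool goes at most 41.7 mm and 7.16 degrees, less where a joint would pass 70% of its speed; a pose out of reach is approached as far as the arm can. A call with a gripper value outside its range is refused whole. The fingers move at their own pace and stop on an object; "force" is the grip in N (left out, the last holds). Time passes only in rows, so rows that repeat a pose let the fingers close. It gives the time, the measured TCP pose, the force, the opening and the grip force at its end, in the units of the state.
- manip.sense(): the state, without advancing time (a new reading comes with each control period).
- cams.snapshot(name): name is "scene" or "top" or "wrist"; returns the picture (400x640x3 uint8, red, green, blue); there is no depth.
- cams.camera_info(name): a dict with "K" (3x3 intrinsics, pixels), "T" (4x4, takes a point from camera to world coordinates). Camera axes: x right, y down, z forward; pixel columns grow to the right and rows downward; lengths in m; the calibration is good to about 2 mm. The wrist camera is an equidistant fisheye: a pixel r from the principal point sees the ray r / f radians off the axis. A picture is of the moment at which its call begins: read the wrist's pose just before it. camera_info takes no time and is no camera call; for the wrist camera it gives the pose at the moment of the call.
- sign_off(): hands the job in; it is judged then, once.
The state is a dict: "t": time; "q": joint angles; "qd": joint speeds; "tau": joint torques, N m; "tcp_pos": TCP position; "tool_rot": TCP orientation; "force": force on the tool from outside, world axes, zero at the start; "ft_torque": the same for the moment, N m; "finger_gap": opening from 0.0 (shut) to 1.0 (fully open); "gripper_force": force on a finger pad.
Only numpy, scipy, OpenCV 4.12 (cv2) and the standard library are available. Lean on these libraries where they do the work, as an engineer would, in place of code of your own. Each camera call takes 0.05 s, during which the arm holds its last target. There are 200 camera calls.

TASK

Push the red pad of the cap feeder all the way in, until the sprung slide stops, so that the bottom (white) cap is fed out of the magazine, and let the slide spring fully back. Then take the white cap from the outfeed and stand it upright in the middle of the round painting stand. The red cap stays in the magazine, and the spray can and the glass jar stay standing where they are.

Things in the scene. Friction and masses are not known exactly. Their poses are not given: they have to be found in the camera images.
- feeder: Cap feeder bolted to the bench. Origin on the bench under the magazine's centre; x is the push direction (roughly from the robot's left to its right), z up. Foot plate 215 x 100 x 8 mm from x = -95 to +120 mm; channel floor 30 mm above the bench
- magazine (a point): Centre of the magazine's floor, 30 mm above the bench. Square clear magazine, 65 mm inside, x = -41 to +41 mm outside, 161 mm tall. A loading lip at its top leans out over the pad's side to x = -62 mm, 158 to 174 mm above the bench, so a tool pushing the pad home must lean back from the magazine, toward the feeder's -x, by some 35 to 45 degrees
- outfeed (a point): Where a fed cap stands: top of the outfeed tongue, 30 mm above the bench, 94 mm (within 5 mm) from the magazine's centre along the feeder's x. The tongue is 42 mm wide (a cap overhangs it by 9 mm either side) and ends 36 mm farther on in a stop 8 mm high
- slide (a joint): Sprung slide of the feeder, in m: 0 = out (rest), 0.095 = fully in at its stop; moves along the feeder's +x, springs back by itself. Takes about 2.5 N at the start and 8 N at the stop
- pad (a point): Centre of the outer face of the slide's red push pad (face 56 mm wide, 45 mm high, its lower edge 30 mm above the bench); the face looks along the feeder's -x. The point moves with the slide: with the slide out it is 145 mm, fully in 50 mm, from the magazine's centre
- cap_white: White plastic can cap, a plain closed disc to grasp, 60 mm diameter, 29 mm high; origin at the centre of its underside, z up. Starts at the bottom of the magazine
- cap_red: Red can cap of the same size, on top of the white one in the magazine; origin at the centre of its underside
- stand_top (a point): Centre of the flat round top of the dark steel painting stand (90 mm diameter, 43 mm above the bench, fixed)
- can: Bystander: red and olive spray can, 67 mm diameter, 190 mm tall, loose; origin at the centre of its underside. The can and the stand share the right-hand side of the work, one nearer the robot, one farther; which is which varies
- jar: Bystander: glass jar, 61 mm diameter, 82 mm tall, loose; origin at the centre of its underside. It stands behind the feeder
Not all that is in view belongs to the job. Leave any blue, purple or turquoise look-alike of the part that bears stand_top alone.

How it is judged:
By the outcome, as a careful person would: the job done as asked, in the order asked, and still so for the second after the job is handed in, with the robot touching nothing.
It also fails if it takes over 54 s, if anything falls off the work surface, if the arm or the gripper's body presses on something with over 40 N, if the wrist force passes 120 N, or if a joint passes its speed limit or range.

## Working session

There is one attempt and no reset: what is moved stays moved. The work goes in short steps, Python scripts to look and compute and a tool call to move; the robot and the scene stay as the last step left them, time stands still between calls to the robot, and variables do not carry over. Pictures are saved under pics/ and viewed, at most 10 in all, crops included, and the job is handed in when it is done.

Besides the shell and the picture viewer there is one more tool, called after "Emit:" by a JSON object that holds its "method" and its "body", one argument or row to a line. carry_out: Moves the arm, as the interface text tells. Its arguments: {"type":"object","properties":{"targets":{"type":"array"},"force":{"type":"number"}},"required":["targets"]}

```bash
mkdir -p pics; ls; python3 - <<'E'
from station import manip,cams
import cv2,numpy as np
s=manip.sense();print({k:np.round(v,3).tolist() for k,v in s.items()})
for n in("scene","top"):
    im=cams.snapshot(n);cv2.imwrite(f"pics/{n}0.png",im[:,:,::-1])
    i=cams.camera_info(n);print(n,np.round(i["K"],1).tolist(),np.round(i["T"],3).tolist())
E
```

```text
pics
{'t': 0.0, 'q': [0.935, 0.528, 1.434, -0.0, 1.181, -0.179], 'qd': [-0.001, 0.0, -0.001, -0.001, -0.003, 0.001], 'tau': [0.001, -44.235, -17.802, -0.0, 0.008, -0.0], 'tcp_pos': [0.276, 0.56, 0.216], 'tool_rot': [0.227, 0.974, -0.001, -0.0], 'force': [-0.354, 0.296, -0.475], 'ft_torque': [0.017, 0.013, -0.009], 'gripper_force': 0.0, 'finger_gap': 1.0}
scene [[504.3, 0.0, 314.7], [0.0, 504.3, 199.1], [0.0, 0.0, 1.0]] [[0.504, -0.425, 0.752, -0.297], [-0.864, -0.234, 0.447, -0.624], [-0.014, -0.874, -0.485, 0.629], [0.0, 0.0, 0.0, 1.0]]
top [[402.3, 0.0, 324.9], [0.0, 402.3, 201.3], [0.0, 0.0, 1.0]] [[0.015, -0.985, 0.174, 0.424], [-1.0, -0.016, -0.003, -0.123], [0.006, -0.174, -0.985, 1.163], [0.0, 0.0, 0.0, 1.0]]
```

View pics/scene0.png

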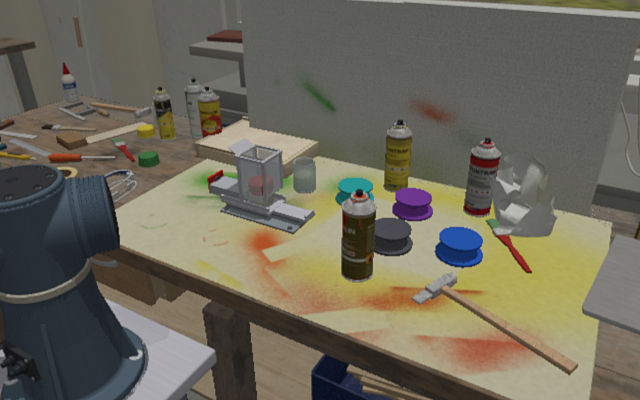

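View pics/top0.png

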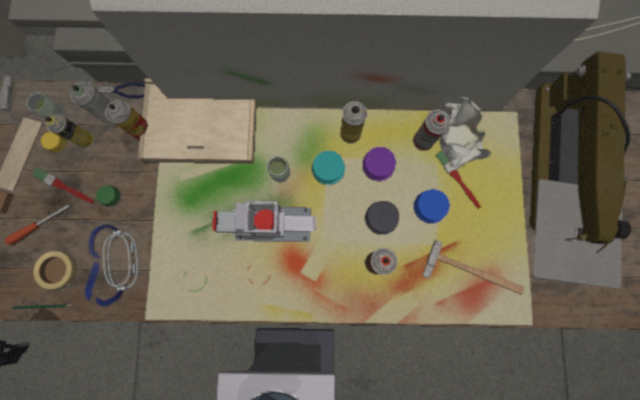

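The scene view shows the feeder at about (260,190), the jar at (304,175), the dark stand at (391,235) and the can at (358,235). In the top view the feeder runs from (215,220) to (314,224), with the jar at (279,168), the stand at (382,217) and the can at (382,262).

Stand candidates in the top view: turquoise (328,168), purple (380,163), blue (432,206) and dark grey (382,217). The dark grey one fits "dark steel". I'll confirm it in an enlarged crop.

```bash
python3 - <<'E'
import cv2,numpy as np
t=cv2.imread("pics/top0.png");s=cv2.imread("pics/scene0.png")
a=cv2.resize(t[145:285,200:410],(800,533),interpolation=cv2.INTER_CUBIC)
b=cv2.resize(s[130:290,195:425],(800,557),interpolation=cv2.INTER_CUBIC)
cv2.imwrite("pics/ca.png",a);cv2.imwrite("pics/cb.png",b)
E
```

```text
(no output)
```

View pics/ca.png

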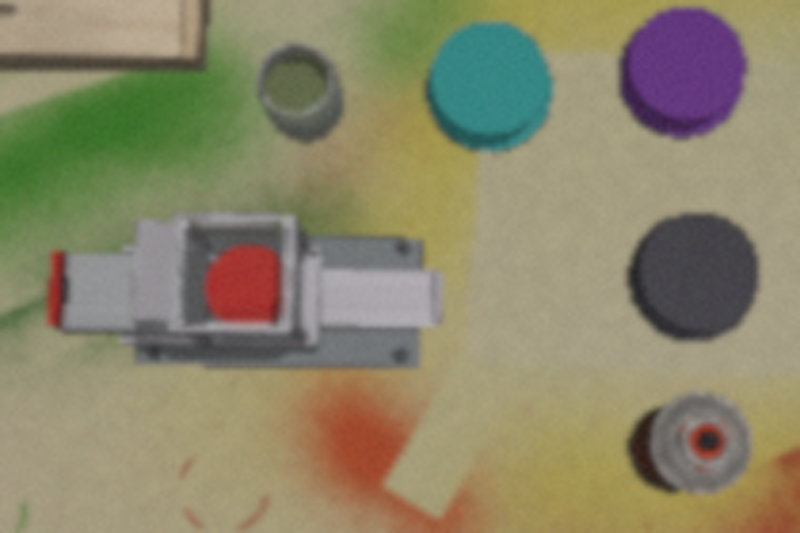

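View pics/cb.png

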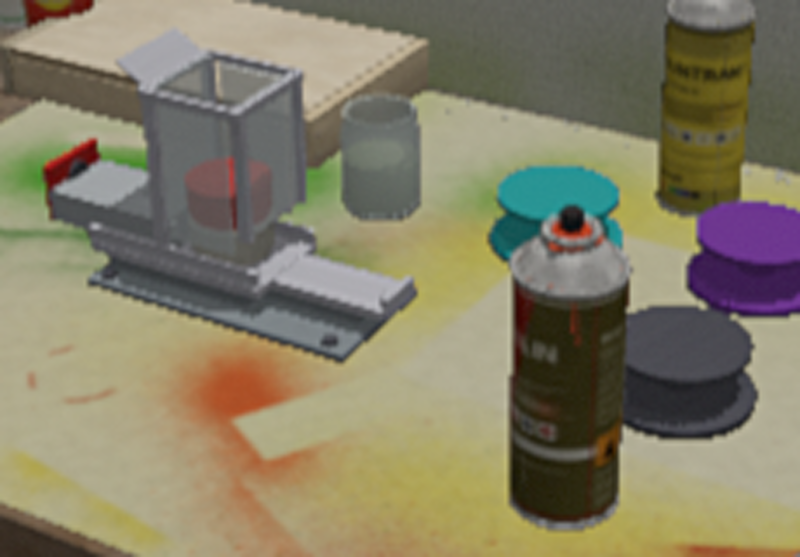

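The crops confirm the dark grey stand, with its top centre at crop (697,271). In the feeder crop, the pad's top edge runs from (49,253) to (49,326), the foot's right edge is at x=420 (y 237–366), and the stop is at (441,298). The can is near the robot and the stand is beyond it.

```bash
cat > h.py <<'E'
import numpy as np
from station import manip,cams
def ray(n,u,v,z):
    i=cams.camera_info(n);K=i["K"];T=np.array(i["T"])
    d=T[:3,:3]@np.array([(u-K[0][2])/K[0][0],(v-K[1][2])/K[1][1],1]);o=T[:3,3]
    return (o+d*(z-o[2])/d[2]).round(4)
top=lambda x,y,z:ray("top",200+(x+.5)/3.81-.5,145+(y+.5)/3.81-.5,z)
scn=lambda x,y,z:ray("scene",195+(x+.5)/3.478-.5,130+(y+.5)/3.478-.5,z)
E
python3 - <<'E'
from h import *
for n,a in dict(stand=(697,271,.043),stopTopMid=(441,298,.038),tongueFar=(375,270,.03),tongueNear=(375,325,.03),tongF2=(325,270,.03),tongF3=(428,270,.03),padF=(49,253,.075),padN=(49,326,.075),
 footFR=(421,237,.008),footNR=(419,366,.008),footNL=(135,364,.008),magFL=(178,213,.161),magFR=(297,213,.161),magNR=(297,333,.161),magNL=(184,333,.161),jar=(294,78,.082),can=(700,443,.18)).items(): print(n,top(*a))
for n,a in dict(footNL=(88,282,.008),footNR=(345,360,.008),stopFR=(414,291,.038),tongueNearend=(378,308,.038),stand=(685,343,.043),padTopN=(45,163,.075),padTopF=(97,141,.075),canb=(563,505,0),magNR=(238,107,.161),magFR=(302,71,.161)).items(): print('S',n,scn(*a))
E
```

```text
stand [ 0.5825 -0.2888  0.043 ]
stopTopMid [ 0.5601 -0.1003  0.038 ]
tongueFar [ 0.5813 -0.0505  0.03  ]
tongueNear [ 0.5402 -0.0516  0.03  ]
tongF2 [ 0.5807 -0.0133  0.03  ]
tongF3 [ 0.5819 -0.09    0.03  ]
padF [0.5837 0.1804 0.075 ]
padN [0.5313 0.1771 0.075 ]
footFR [ 0.6103 -0.0835  0.008 ]
footNR [ 0.512  -0.0841  0.008 ]
footNL [0.5103 0.1292 0.008 ]
magFL [0.5991 0.0727 0.161 ]
magFR [ 0.6004 -0.0061  0.161 ]
magNR [ 0.5207 -0.0089  0.161 ]
magNL [0.5195 0.0649 0.161 ]
jar [0.714  0.0088 0.082 ]
can [ 0.4528 -0.2693  0.18  ]
S footNL [0.5025 0.1219 0.008 ]
S footNR [ 0.5051 -0.0909  0.008 ]
S stopFR [ 0.5595 -0.1116  0.038 ]
S tongueNearend [ 0.5294 -0.1021  0.038 ]
S stand [ 0.579  -0.2956  0.043 ]
S padTopN [0.5331 0.1775 0.075 ]
S padTopF [0.5793 0.168  0.075 ]
S canb [ 0.446  -0.2779  0.    ]
S magNR [ 0.5263 -0.0025  0.161 ]
S magFR [ 0.5941 -0.0066  0.161 ]
```

```bash
cat >> h.py <<'E'
from scipy.spatial.transform import Rotation as R
YAW=np.radians(-0.7)  # feeder x = (sin.7,-cos.7)
def ori(lean,yaw=0.012):  # lean deg: tool tips toward feeder +x; tool y = feeder's world-x-ish side
    fx=np.array([yaw,-1,0]);fx/=np.linalg.norm(fx);l=np.radians(lean)
    z=np.sin(l)*fx+np.cos(l)*np.array([0,0,-1]);y=np.cross([0,0,1],fx);x=np.cross(y,z)
    return R.from_matrix(np.c_[x,y,z])
def row(p,Rt,s=None):
    s=s or manip.sense();Rc=R.from_quat(s["tool_rot"])
    return np.r_[Rc.inv().apply(np.array(p)-s["tcp_pos"])*100,(Rc.inv()*Rt).as_rotvec(degrees=True)].round(2)
E
python3 - <<'E'
from h import *
print(ori(40).as_matrix().round(2))
print(row((.559,.275,.20),ori(40)),row((.559,.24,.065),ori(40)))
E
```

```text
[[-0.01  1.    0.01]
 [ 0.77  0.01 -0.64]
 [-0.64 -0.   -0.77]]
[-38.01 -13.05   1.6   21.88 -35.77  60.43] [-39.56 -16.17  15.1   21.88 -35.77  60.43]
```

Emit:
{"method": "carry_out", "body": {
  "targets": [
    [[-38,-13,1.6,21.9,-35.8,60.4,0],[-38,-13,1.6,21.9,-35.8,60.4,0],[-38,-13,1.6,21.9,-35.8,60.4,0],[-38,-13,1.6,21.9,-35.8,60.4,0],[-38,-13,1.6,21.9,-35.8,60.4,0],[-38,-13,1.6,21.9,-35.8,60.4,0],[-38,-13,1.6,21.9,-35.8,60.4,0],[-38,-13,1.6,21.9,-35.8,60.4,0],[-38,-13,1.6,21.9,-35.8,60.4,0],[-38,-13,1.6,21.9,-35.8,60.4,0],[-38,-13,1.6,21.9,-35.8,60.4,0],[-38,-13,1.6,21.9,-35.8,60.4,0]]
  ]
}}

```text
t: 1.1
tcp_pos: [0.5605, 0.2747, 0.1982]
tool_rot: [0.661, 0.668, -0.242, 0.242]
force: [0.4, 0.1, 0.6]
finger_gap: 0.004
gripper_force: 0.0
```

```bash
python3 - <<'E'
from h import *
s=manip.sense();print(s["q"].__class__,np.round(s["q"],2),np.round(s["tcp_pos"],4),R.from_quat(s["tool_rot"]).as_matrix().round(3))
print(row((.559,.24,.065),ori(40)))
E
```

```text
<class 'numpy.ndarray'> [ 0.55  0.77  1.2  -0.58  1.58  0.66] [0.5605 0.2747 0.1982] [[-0.008  1.     0.004]
 [ 0.766  0.009 -0.643]
 [-0.643 -0.002 -0.766]]
[ 5.92 -0.15 12.43 -0.19  0.03 -0.07]
```

Emit:
{"method": "carry_out", "body": {
  "targets": [
    [[2,-0.1,4.1,0,0,0,0],[4,-0.1,8.3,0,0,0,0],[5.9,-0.1,12.4,0,0,0,0],[5.9,-0.1,12.4,0,0,0,0],[5.9,-0.1,12.4,0,0,0,0],[5.9,-0.1,12.4,0,0,0,0]]
  ]
}}

```text
t: 1.6
tcp_pos: [0.5592, 0.2422, 0.0685]
tool_rot: [0.66, 0.669, -0.24, 0.244]
force: [0.5, -0.5, 0.2]
finger_gap: -0.003
gripper_force: 0.0
```

```bash
python3 - <<'E'
from h import *
import cv2
s=manip.sense();print(np.round(s["tcp_pos"],4),np.round(s["force"],1))
t=cams.snapshot("scene")[120:250,180:340,::-1];w=cams.snapshot("top")[150:260,140:330,::-1]
cv2.imwrite("pics/p1.png",np.vstack([cv2.resize(t,(480,310)),cv2.resize(w,(480,278))]))
for y in (.084,.079,): print(row((.559,y,.065),ori(40)))
E
```

```text
[0.5592 0.2422 0.0685] [ 0.5 -0.5  0.2]
[-11.89  -0.4   10.62   0.31  -0.17  -0.13]
[-12.27  -0.41  10.94   0.31  -0.17  -0.13]
```

View pics/p1.png

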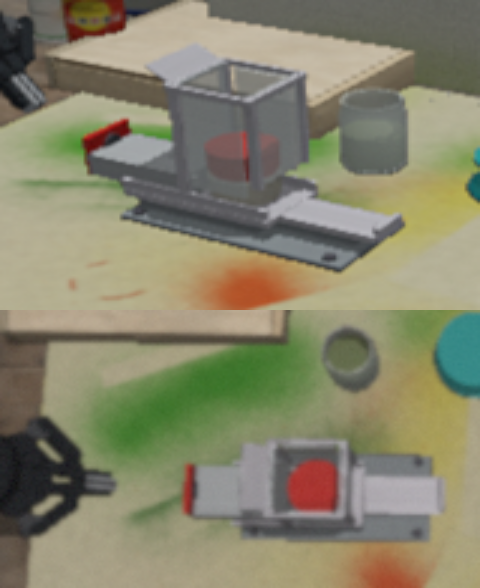

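The picture shows the fingers in line with the pad: tips at top crop (115,484), pad at (189,489). The gap looks larger than I expected, so I'll check it by projection.

```bash
python3 - <<'E'
from h import *
s=manip.sense();Rc=R.from_quat(s["tool_rot"]);print(s["t"],np.round(s["tcp_pos"],4))
def proj(n,p):
    i=cams.camera_info(n);T=np.array(i["T"]);c=T[:3,:3].T@(np.array(p)-T[:3,3]);c=np.array(i["K"])@c;return (c[:2]/c[2]).round(1)
for d in (-.054,0,.019):
    p=s["tcp_pos"]+Rc.apply([0,0,d]);print(d,p.round(3),proj("top",p),proj("scene",p))
print("observed", (140+115/2.526,150+174/2.527),(180+42/3,120+108*130/310))
for z in (.05,.07,.1): print(z,ray("top",185.5,218.9,z),ray("scene",194,165.3,z))
E
```

```text
1.7 [0.5608 0.2434 0.0704]
-0.054 [0.56  0.278 0.112] [171.  217.2] [182.9 151.2]
0 [0.561 0.243 0.07 ] [189.3 219.2] [195.3 168.4]
0.019 [0.561 0.231 0.056] [195.5 219.9] [199.7 174.5]
observed (185.52652414885193, 218.85635140482788) (194.0, 165.29032258064515)
0.05 [0.564  0.2609 0.05  ] [0.6055 0.2919 0.05  ]
0.07 [0.5615 0.254  0.07  ] [0.5744 0.2602 0.07  ]
0.1 [0.5577 0.2437 0.1   ] [0.5276 0.2128 0.1   ]
```

```bash
python3 - <<'E'
from h import *
import cv2
a=cams.snapshot("scene")[130:190,165:245,::-1];b=cams.snapshot("top")[190:250,150:230,::-1];s=manip.sense();print(s["t"],s["tcp_pos"])
f=lambda x:cv2.resize(x,(400,300),interpolation=cv2.INTER_NEAREST)
w=cams.snapshot("wrist")[:,:,::-1]
cv2.imwrite("pics/p2.png",np.vstack([np.hstack([f(a),f(b)]),cv2.copyMakeBorder(cv2.resize(w,(480,300)),0,0,0,320,0)]))
E
```

```text
1.8 [0.56072715 0.24325577 0.07048071]
```

View pics/p2.png

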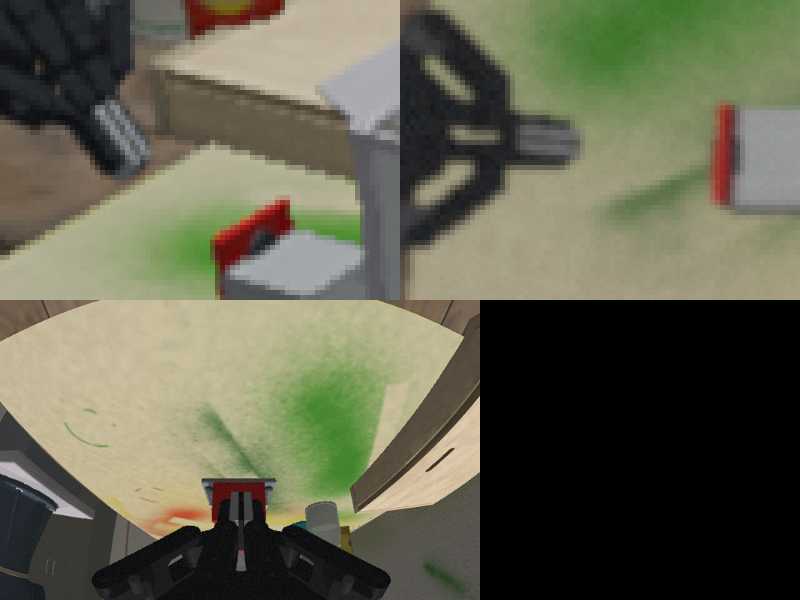

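```bash
python3 - <<'E'
from h import *
i=cams.camera_info("wrist");T=np.array(i["T"]);K=np.array(i["K"]);s=manip.sense();Rc=R.from_quat(s["tool_rot"])
print("cam in tool",Rc.inv().apply(T[:3,3]-s["tcp_pos"]).round(3),(Rc.as_matrix().T@T[:3,:3]).round(2).tolist(),K.round(1).tolist())
def pw(p):
    c=T[:3,:3].T@(np.array(p)-T[:3,3]);th=np.arctan2(np.hypot(*c[:2]),c[2]);u=c[:2]/np.hypot(*c[:2])*th*K[0,0]+K[:2,2];return (u*.75+[0,300]).round(0)
for n,p in dict(padTN=(.531,.179,.075),padTF=(.587,.179,.075),padBN=(.531,.179,.03),padBF=(.587,.179,.03),
  **{f"tip{d}":s["tcp_pos"]+Rc.apply([0,0,d]) for d in(-.03,-.01,0,.019)}).items():print(n,pw(p))
E
```

```text
cam in tool [ 0.082  0.001 -0.158] [[0.0, -0.95, -0.32], [1.0, 0.0, 0.0], [-0.0, -0.32, 0.95]] [[309.7, 0.0, 321.1], [0.0, 309.7, 209.2], [0.0, 0.0, 1.0]]
padTN [209. 521.]
padTF [265. 521.]
padBN [211. 481.]
padBF [263. 481.]
tip-0.03 [239. 514.]
tip-0.01 [239. 499.]
tip0 [239. 493.]
tip0.019 [239. 482.]
```

The tips appear shorter than the stated 19 mm. I'll close in at a lower height, then compare tip and pad directly.

```bash
python3 - <<'E'
from h import *
print(row((.559,.206,.058),ori(40)))
E
```

```text
[-2.06 -0.2   3.3   0.28 -0.18 -0.14]
```

Emit:
{"method": "carry_out", "body": {
  "targets": [
    [[-0.5,-0.1,0.8,0,0,0,0],[-1,-0.2,1.6,0,0,0,0],[-1.5,-0.2,2.4,0,0,0,0],[-2.1,-0.2,3.3,0,0,0,0],[-2.1,-0.2,3.3,0,0,0,0],[-2.1,-0.2,3.3,0,0,0,0]]
  ]
}}

```text
t: 2.35
tcp_pos: [0.5573, 0.203, 0.0555]
tool_rot: [0.661, 0.668, -0.241, 0.243]
force: [-0.1, 0.3, -0.2]
finger_gap: -0.002
gripper_force: 0.0
```

```bash
python3 - <<'E'
from h import *
import cv2
a=cams.snapshot("scene")[130:190,165:245,::-1];b=cams.snapshot("top")[190:250,150:230,::-1];s=manip.sense();print(s["t"],s["tcp_pos"],s["force"].round(1))
f=lambda x:cv2.resize(x,(400,300),interpolation=cv2.INTER_NEAREST)
w=cams.snapshot("wrist")[:,:,::-1][200:350,220:420]
cv2.imwrite("pics/p3.png",np.vstack([np.hstack([f(a),f(b)]),np.hstack([f(w),f(w)*0])]))
E
```

```text
2.45 [0.55785852 0.20421657 0.05587625] [ 0.5 -0.4  0.1]
```

View pics/p3.png

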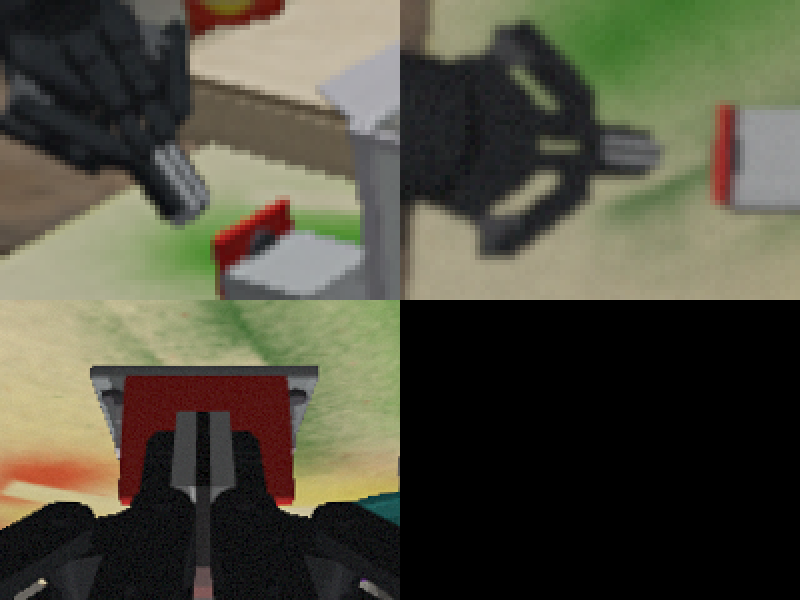

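Top view: tip at (202,220), pad face at x=213. Scene view: tip at (203,173). Wrist view: tip end at (321,256). I'll triangulate the tip from these.

```bash
python3 - <<'E'
from h import *
s=manip.sense();Rc=R.from_quat(s["tool_rot"])
def L(n,u,v):
    i=cams.camera_info(n);K=np.array(i["K"]);T=np.array(i["T"]);a=(np.array([u,v])-K[:2,2])/K[0,0]
    if n=="wrist": th=np.hypot(*a);d=np.r_[a/th*np.sin(th),np.cos(th)]
    else:d=np.r_[a,1]
    d=T[:3,:3]@d;return T[:3,3],d/np.linalg.norm(d)
def tri(ls):
    A=sum(np.eye(3)-np.outer(d,d) for o,d in ls);b=sum((np.eye(3)-np.outer(d,d))@o for o,d in ls);return np.linalg.solve(A,b)
a,b,c=L("top",202,219.5),L("scene",203,172.5),L("wrist",321.5,256)
for ls in([a,b],[a,c],[b,c],[a,b,c]):
    p=tri(ls);print(p.round(4),"tool",Rc.inv().apply(p-s["tcp_pos"]).round(4))
# pad upper corners: top & scene
for t,q in(((213,211),(165+289/5,130+200/5)),((213,231),(165+213/5,130+238/5))): print("pad corner",tri([L("top",*t),L("scene",*q)]).round(4))
E
```

```text
[0.5591 0.2124 0.0666] tool [-0.0008  0.0013 -0.0132]
[0.5607 0.2123 0.0589] tool [ 0.004   0.0029 -0.0072]
[0.5605 0.2196 0.063 ] tool [ 0.007   0.0028 -0.0151]
[0.5603 0.2149 0.0623] tool [ 0.0038  0.0026 -0.0115]
pad corner [0.5864 0.1777 0.0704]
pad corner [0.5296 0.1753 0.0741]
```

```bash
python3 - <<'E'
from h import *
print(row((.558,.190,.047),ori(40)))
E
```

```text
[-0.54 -0.01  1.62  0.07 -0.07 -0.04]
```

Emit:
{"method": "carry_out", "body": {
  "targets": [
    [[0.3,0,0.8,0,0,0,0],[0.0,0,1.2,0,0,0,0],[-0.5,0,1.6,0,0,0,0],[-0.5,0,1.6,0,0,0,0],[-0.5,0,1.6,0,0,0,0]]
  ]
}}

```text
t: 2.92
tcp_pos: [0.5577, 0.1897, 0.0468]
tool_rot: [0.661, 0.668, -0.24, 0.243]
force: [0.0, 0.5, 0.2]
finger_gap: -0.002
gripper_force: 0.0
```

Emit:
{"method": "carry_out", "body": {
  "targets": [
    [[-0.4,0,0.3,0,0,0,0],[-0.8,0,0.6,0,0,0,0],[-1.1,0,0.9,0,0,0,0],[-1.5,0,1.3,0,0,0,0],[-1.5,0,1.3,0,0,0,0],[-1.5,0,1.3,0,0,0,0]]
  ]
}}

```text
t: 3.42
tcp_pos: [0.5583, 0.1703, 0.0469]
tool_rot: [0.661, 0.668, -0.239, 0.243]
force: [0.8, 1.9, 1.7]
finger_gap: -0.002
gripper_force: 1.3
```

```bash
python3 - <<'E'
from h import *
import cv2
a=cams.snapshot("scene")[130:190,165:245,::-1];b=cams.snapshot("top")[190:250,150:230,::-1];s=manip.sense();print(s["t"],s["tcp_pos"],s["force"].round(1))
f=lambda x:cv2.resize(x,(400,300),interpolation=cv2.INTER_NEAREST)
w=cams.snapshot("wrist")[:,:,::-1][200:350,220:420]
cv2.imwrite("pics/p4.png",np.vstack([np.hstack([f(a),f(b)]),np.hstack([f(w),f(w)*0])]))
E
```

```text
3.5167 [0.55831125 0.17066571 0.04676968] [-0.6  2.8  2.2]
```

View pics/p4.png

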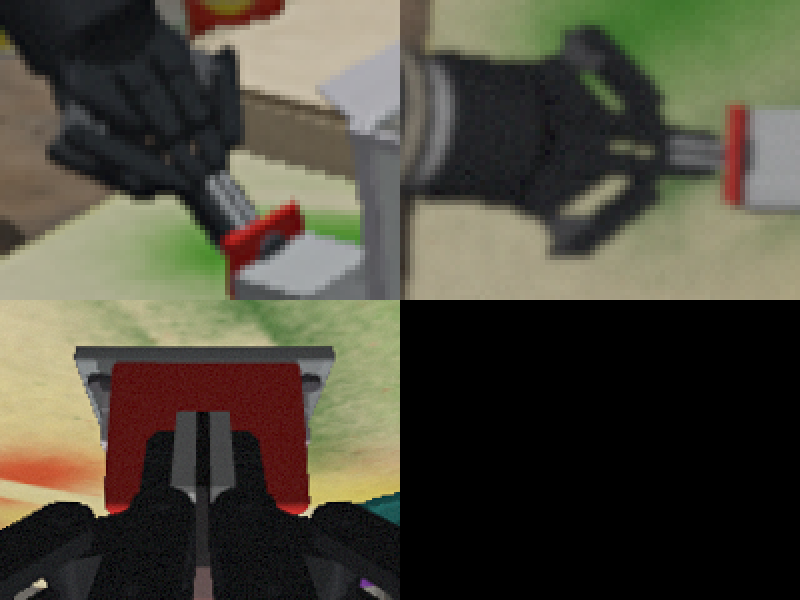

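The tip now touches the pad near mid-height: wrist crop (203,412), with the pad spanning 364–505. The slide has moved about 5 mm at ~2.5 N, so I'll keep pushing.

Emit:
{"method": "carry_out", "body": {
  "targets": [
    [[-0.6,0,0.2,0,0,0,0],[-1.2,0,0.5,0,0,0,0],[-1.8,0,0.7,0,0,0,0],[-2.2,0,1.1,0,0,0,0],[-2.7,0,1.5,0,0,0,0],[-3.2,0,1.9,0,0,0,0],[-3.6,0,2.2,0,0,0,0],[-4.1,0,2.6,0,0,0,0],[-4.5,0,3.0,0,0,0,0],[-5,0,3.4,0,0,0,0],[-5.5,0,3.8,0,0,0,0],[-5.9,0,4.2,0,0,0,0]]
  ]
}}

```text
t: 4.57
tcp_pos: [0.5584, 0.0982, 0.052]
tool_rot: [0.661, 0.669, -0.239, 0.243]
force: [-1.0, 7.5, -0.3]
finger_gap: -0.0
gripper_force: 4.0
```

Emit:
{"method": "carry_out", "body": {
  "targets": [
    [[-0.4,0,0.3,0,0,0,0],[-0.8,0,0.6,0,0,0,0],[-1.1,0,1.0,0,0,0,0],[-1.2,0,1.0,0,0,0,0],[-1.2,0,1.0,0,0,0,0]]
  ]
}}

```text
t: 4.98
tcp_pos: [0.5585, 0.0826, 0.052]
tool_rot: [0.661, 0.668, -0.239, 0.243]
force: [-0.6, 7.8, -1.5]
finger_gap: -0.001
gripper_force: 3.7
```

Emit:
{"method": "carry_out", "body": {
  "targets": [
    [[-0.2,0,0.1,0,0,0,0],[-0.3,0,0.3,0,0,0,0],[-0.5,0,0.4,0,0,0,0],[-0.5,0,0.4,0,0,0,0]]
  ]
}}

```text
t: 5.32
tcp_pos: [0.5587, 0.0817, 0.0519]
tool_rot: [0.663, 0.669, -0.235, 0.241]
force: [-6.0, 25.5, 4.4]
finger_gap: -0.002
gripper_force: 12.7
```

The stop is reached: force jumped to 25 N with no further travel. I'll retract now.

Emit:
{"method": "carry_out", "body": {
  "targets": [
    [[0.9,0,-0.8,0,0,0,0],[1.8,0,-1.5,0,0,0,0],[2.8,0,-2.3,0,0,0,0],[3.7,0,-3.1,0,0,0,0],[4.6,0,-3.9,0,0,0,0],[5.5,0,-4.6,0,0,0,0],[6.4,0,-5.4,0,0,0,0],[7.4,0,-6.2,0,0,0,0],[8.3,0,-6.9,0,0,0,0],[9.2,0,-7.7,0,0,0,0],[10.1,0,-8.5,0,0,0,0],[11,0,-9.3,0,0,0,0]]
  ]
}}

```text
t: 6.32
tcp_pos: [0.5574, 0.221, 0.0533]
tool_rot: [0.66, 0.668, -0.24, 0.244]
force: [-0.0, -0.3, 0.2]
finger_gap: -0.005
gripper_force: 0.0
```

```bash
python3 - <<'E'
from h import *
import cv2
a=cams.snapshot("scene")[120:220,170:330,::-1];im=cams.snapshot("top");b=im[185:255,190:330,::-1];s=manip.sense();print(s["t"],s["tcp_pos"],s["force"].round(1))
cv2.imwrite("pics/p5.png",np.vstack([cv2.resize(a,(480,300),interpolation=cv2.INTER_CUBIC),cv2.resize(b,(600,300),interpolation=cv2.INTER_CUBIC)[:, :480]]))
np.save("top1.npy",im)
# red pad columns rows 215-228
r=im[212:230,200:235].astype(int);m=(r[...,0]>120)&(r[...,1]<80);print("red cols",np.unique(np.where(m)[1])+200)
E
```

```text
6.4167 [0.5577978  0.22235131 0.05316188] [-0.4  0.4  0. ]
red cols [213 214 215]
```

View pics/p5.png

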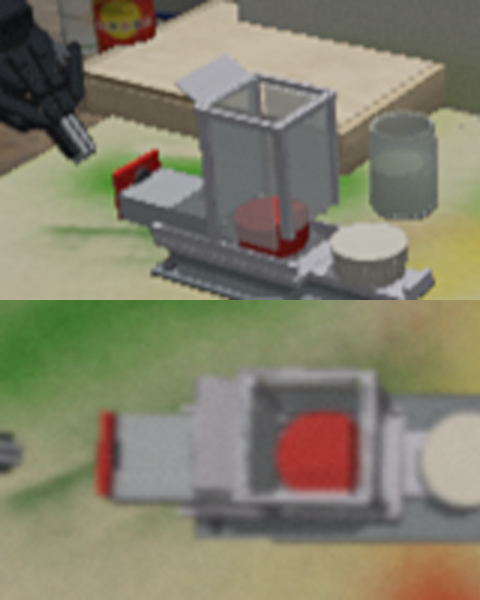

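The slide is back out (red columns 213–215, as at the start). The red cap is still in the magazine, and the white cap stands on the outfeed with its top centre at about scene (293,202). I'll locate it by image code.

```bash
cat >> h.py <<'E'
def capcirc(im,x0,x1,y0,y1,th=18,lo=120):
    import cv2
    r=im[y0:y1,x0:x1].astype(int);m=((r[...,0]-r[...,2]>th)&(r.min(2)>lo)).astype(np.uint8)
    n,l,st,c=cv2.connectedComponentsWithStats(m);k=1+st[1:,4].argmax()
    return st[k]+[x0,y0,0,0,0],c[k]+[x0,y0]
E
python3 - <<'E'
from h import *
im=np.load("top1.npy")
print(im[222,284:318].tolist()[::2])
print(im[205:240:2,299].tolist())
print(row((.558,.222,.28),ori(40)),row((.561,-.06,.25),ori(0)))
E
```

```text
[[163, 158, 163], [167, 163, 169], [165, 160, 151], [191, 183, 169], [190, 183, 169], [189, 182, 170], [191, 185, 170], [189, 181, 168], [189, 182, 168], [188, 181, 166], [186, 179, 165], [190, 183, 168], [189, 181, 168], [181, 176, 173], [173, 169, 173], [152, 146, 150], [168, 158, 132]]
[[155, 148, 88], [115, 113, 98], [112, 116, 118], [156, 153, 145], [188, 182, 167], [186, 181, 166], [189, 182, 168], [190, 183, 169], [188, 182, 168], [189, 183, 169], [190, 182, 169], [189, 182, 168], [190, 183, 169], [184, 177, 163], [109, 106, 101], [106, 110, 111], [120, 124, 125], [116, 120, 123]]
[-14.58   0.07 -17.38   0.19  -0.09   0.03] [-34.29  -0.04   3.02   0.17  39.91   0.09]
```

Emit:
{"method": "carry_out", "body": {
  "targets": [
    [[-2.7,0,-3.2,0,0,0,7.8],[-5.4,0,-6.4,0,0,0,7.8],[-8.1,0,-9.6,0,0,0,7.8],[-10.8,0,-12.9,0,0,0,7.8],[-14.6,0,-17.4,0,0,0,7.8],[-14.6,0,-17.4,0,0,0,7.8],[-17,0,-15,0,6,0,7.8],[-20,0,-12,0,13,0,7.8],[-23,0,-9,0,20,0,7.8],[-26,0,-6,0,27,0,7.8],[-29,0,-3,0,34,0,7.8],[-32,0,0,0,39.9,0,7.8]]
  ]
}}

```text
t: 7.42
tcp_pos: [0.5598, -0.0232, 0.2605]
tool_rot: [0.703, 0.712, 0.003, 0.001]
force: [1.4, -0.8, 0.4]
finger_gap: 0.915
gripper_force: 0.0
```

```bash
python3 - <<'E'
from h import *
im=np.load("top1.npy");r=im[205:240,280:320].astype(int)
# top face mask: bright and slightly warm
m=(r[...,0]>178)&(r[...,0]-r[...,2]>12)&(r[...,0]-r[...,2]<30)
import cv2
n,l,st,c=cv2.connectedComponentsWithStats(m.astype(np.uint8));k=1+st[1:,4].argmax();print(st[k],c[k]+[280,205])
u,v=c[k]+[280,205];p=ray("top",u,v,.059);print(p,ray("scene",293,202,.059))
s=manip.sense();print(s["t"],s["tcp_pos"].round(4),s["q"].round(2))
print(row((.56,-.06,.14),ori(0)))
E
```

```text
[  9   7  21  20 321] [298.88161994 221.46417445]
[ 0.5607 -0.0551  0.059 ] [ 0.5502 -0.0621  0.059 ]
7.4167 [ 0.5598 -0.0232  0.2605] [-0.24  0.39  1.55  0.    1.2  -0.26]
[-3.71 -0.08 12.04  0.29 -0.17  0.03]
```

Emit:
{"method": "carry_out", "body": {
  "targets": [
    [[-3.3,0,4,0,0,0,7.8],[-3.4,-0.1,8,0,0,0,7.8],[-3.4,-0.1,12,0,0,0,7.8],[-3.4,-0.1,12,0,0,0,7.8],[-3.4,-0.1,12,0,0,0,7.8],[-3.4,-0.1,12,0,0,0,7.8]]
  ]
}}

```text
t: 7.92
tcp_pos: [0.5604, -0.055, 0.14]
tool_rot: [0.702, 0.712, 0.0, 0.001]
force: [0.4, 0.2, -0.0]
finger_gap: 0.913
gripper_force: 0.0
```

```bash
cat >> h.py <<'E'
def L(n,u,v):
    i=cams.camera_info(n);K=np.array(i["K"]);T=np.array(i["T"]);a=(np.array([u,v])-K[:2,2])/K[0,0]
    if n=="wrist": th=np.hypot(*a);d=np.r_[a/th*np.sin(th),np.cos(th)]
    else:d=np.r_[a,1]
    d=T[:3,:3]@d;return T[:3,3],d/np.linalg.norm(d)
def tri(ls):
    A=sum(np.eye(3)-np.outer(d,d) for o,d in ls);b=sum((np.eye(3)-np.outer(d,d))@o for o,d in ls);return np.linalg.solve(A,b)
def hit(n,u,v,z):
    o,d=L(n,u,v);return o+d*(z-o[2])/d[2]
E
python3 - <<'E'
from h import *
import cv2
s=manip.sense();print(s["t"],s["tcp_pos"].round(4),s["finger_gap"])
w=cams.snapshot("wrist")[:,:,::-1];a=cams.snapshot("scene")[:,:,::-1];b=cams.snapshot("top")[:,:,::-1]
for n,i in zip("wab",(w,a,b)): np.save(n+"2.npy",i)
W=cv2.resize(w[100:400,120:520],(800,600))
A=cv2.resize(a[130:240,240:350],(400,400));
# wrist crop (1.5x) on the left over full width, scene crop below right
M=np.zeros((600,800,3),np.uint8);M[:300,:400]=cv2.resize(w[150:375,170:470],(400,300),interpolation=cv2.INTER_CUBIC)
M[:300,400:]=cv2.resize(b[185:260,255:355],(400,300),interpolation=cv2.INTER_CUBIC)
M[300:,:400]=cv2.resize(a[140:230,240:360],(400,300),interpolation=cv2.INTER_CUBIC)
M[300:,400:]=cv2.resize(w,(400,250)+(),interpolation=cv2.INTER_AREA) if 0 else cv2.resize(w,(400,300))
cv2.imwrite("pics/p6.png",M)
E
```

```text
7.9167 [ 0.5604 -0.055   0.14  ] 0.9131336446005645
```

View pics/p6.png

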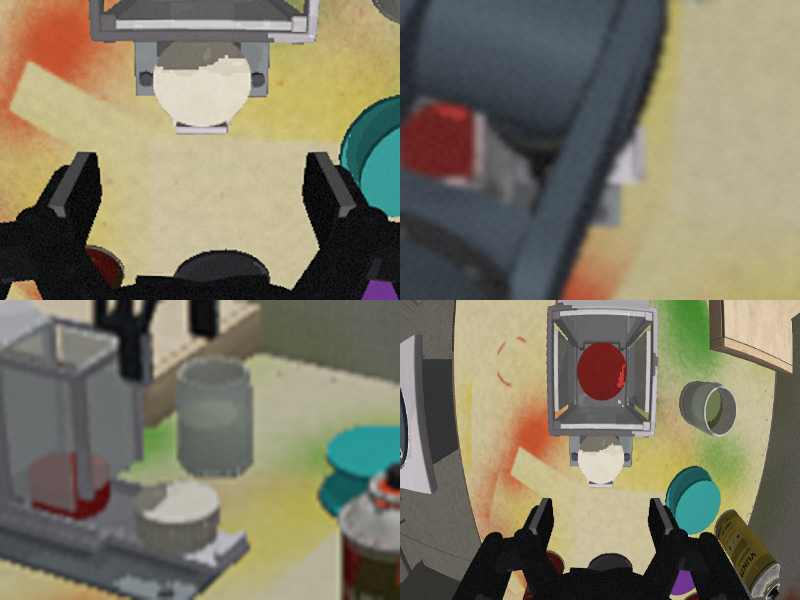

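Wrist crop: cap spans x 153–250 with its far edge at y 128; finger tips at (87,153) and (315,153). Scene crop: finger tips at (133,382) and (205,338). I'll triangulate tips and cap.

```bash
python3 - <<'E'
from h import *
s=manip.sense();print(s["tcp_pos"].round(4))
W=lambda x,y:(170+(x+.5)*.75-.5,150+(y+.5)*.75-.5)
S=lambda x,y:(240+(x+.5)*.3-.5,140+(y+.5)*.3-.5)
l=tri([L("wrist",*W(87,153)),L("scene",*S(135,382))]);r=tri([L("wrist",*W(313,153)),L("scene",*S(205,338))])
print("tips",l.round(4),r.round(4))
for x,y in((153,84),(250,84),(201,128)):print("cap edge",hit("wrist",*W(x,y),.059).round(4))
print("stop far edge",hit("wrist",*W(201,127),.038).round(4),hit("wrist",*W(201,134),.038).round(4))
print("foot corners",hit("wrist",*W(135,97),.008).round(4),hit("wrist",*W(270,97),.008).round(4))
print("stand(wrist) far? top edge of ellipse",hit("wrist",*W(222,251),.043).round(4))
E
```

```text
[ 0.5617 -0.0548  0.1417]
tips [ 0.4524 -0.1186  0.0015] [ 0.611  -0.1022 -0.0228]
cap edge [ 0.5335 -0.0571  0.059 ]
cap edge [ 0.5937 -0.0564  0.059 ]
cap edge [ 0.5637 -0.0868  0.059 ]
stop far edge [ 0.5639 -0.0961  0.038 ] [ 0.564  -0.1015  0.038 ]
foot corners [ 0.5135 -0.0859  0.008 ] [ 0.6167 -0.0847  0.008 ]
stand(wrist) far? top edge of ellipse [ 0.5827 -0.2078  0.043 ]
```

```bash
python3 - <<'E'
from h import *
s=manip.sense();Rc=R.from_quat(s["tool_rot"])
def proj(n,p):
    i=cams.camera_info(n);T=np.array(i["T"]);c=T[:3,:3].T@(np.array(p)-T[:3,3]);c=np.array(i["K"])@c;return (c[:2]/c[2]).round(1)
for d in(-.03,-.02,-.01,0,.019):
  print(d,[proj("scene",s["tcp_pos"]+Rc.apply([0,y,d])) for y in(-.045,.045)],"obs (280,164.5) (301.4,151.4)")
a=np.load("a2.npy")  # BGR
for u in (276,278,280,299,301,303): print(u,[int(x) for x in a[135:185:2,u].mean(1)])
E
```

```text
-0.03 [array([280.2, 162.6]), array([301.5, 147.7])] obs (280,164.5) (301.4,151.4)
-0.02 [array([280.4, 166.8]), array([301.7, 151.7])] obs (280,164.5) (301.4,151.4)
-0.01 [array([280.7, 170.9]), array([301.8, 155.7])] obs (280,164.5) (301.4,151.4)
0 [array([280.9, 175. ]), array([301.9, 159.6])] obs (280,164.5) (301.4,151.4)
0.019 [array([281.4, 182.7]), array([302.2, 167. ])] obs (280,164.5) (301.4,151.4)
276 [19, 18, 19, 16, 21, 21, 21, 16, 22, 20, 19, 28, 34, 36, 78, 110, 109, 108, 108, 107, 108, 107, 106, 107, 109]
278 [20, 19, 16, 13, 15, 20, 28, 24, 17, 24, 23, 18, 18, 19, 43, 94, 108, 107, 107, 107, 107, 106, 108, 109, 109]
280 [51, 26, 127, 150, 135, 31, 22, 18, 14, 17, 18, 18, 20, 17, 25, 81, 87, 87, 89, 88, 89, 89, 92, 93, 96]
299 [18, 18, 17, 16, 16, 19, 16, 6, 128, 172, 107, 118, 108, 102, 99, 109, 106, 111, 118, 116, 114, 114, 101, 97, 96]
301 [20, 14, 16, 20, 17, 18, 18, 9, 89, 136, 103, 120, 108, 101, 99, 106, 108, 113, 123, 119, 117, 116, 102, 100, 97]
303 [27, 31, 12, 17, 13, 13, 17, 12, 39, 106, 103, 119, 104, 100, 98, 104, 110, 115, 124, 123, 120, 118, 105, 102, 98]
```

Both cameras put the real tips about 22 mm behind the reported TCP when open, so I'll plan with that offset. The wrist camera sits on the magazine side, so I'll lean the tool 20° away from the magazine.

```bash
python3 - <<'E'
from h import *
Rt=ori(-20)
T=np.array([.562,-.0565,.0465])+Rt.apply([0,0,.025]);print(T.round(4))
print(row(T+[0,0,.1],Rt),row(T,Rt)); print(Rt.inv().apply([0,0,-1]).round(3))
E
```

```text
[ 0.5619 -0.048   0.023 ]
[6.900e-01 2.000e-02 1.860e+00 3.200e-01 2.015e+01 1.700e-01] [ 0.71 -0.04 11.86  0.32 20.15  0.17]
[-0.342  0.     0.94 ]
```

Emit:
{"method": "carry_out", "body": {
  "targets": [
    [[0.2,0,0.4,0,6.5,0,7.8],[0.5,0,1,0,13,0,7.8],[0.7,0,1.9,0,20,0,7.8],[0.7,0,4,0,20,0,7.8],[0.7,0,6,0,20,0,7.8],[0.7,0,8,0,20,0,7.8],[0.7,0,8,0,20,0,7.8],[0.7,0,8,0,20,0,7.8]]
  ]
}}

```text
t: 8.73
tcp_pos: [0.5603, -0.0477, 0.0599]
tool_rot: [0.692, 0.701, 0.122, -0.123]
force: [0.3, -0.7, 1.0]
finger_gap: 0.915
gripper_force: 0.0
```

```bash
python3 - <<'E'
from h import *
Rt=ori(-20);s=manip.sense()
T=np.array([.562,-.0565,.0465])+Rt.apply([0,0,.025]);print(s["tcp_pos"].round(4),s["force"].round(1),s["q"].round(2),row(T,Rt))
# tip in wrist image/scene (dark columns)
a=cams.snapshot("scene")
for u in (276,278,280,282,284): print(u,[int(x) for x in a[160:200:2,u].mean(1)])
def proj(n,p):
    i=cams.camera_info(n);T=np.array(i["T"]);c=T[:3,:3].T@(np.array(p)-T[:3,3]);c=np.array(i["K"])@c;return (c[:2]/c[2]).round(1)
Rc=R.from_quat(s["tool_rot"])
for d in(-.03,-.02,-.01): print(d,proj("scene",s["tcp_pos"]+Rc.apply([0,-.045,d])))
E
```

```text
[ 0.5603 -0.0477  0.0599] [ 0.3 -0.7  1. ] [-0.46  0.72  1.67  0.38  0.95 -0.73] [-1.28  0.15  3.46  0.07  0.06  0.12]
276 [119, 115, 109, 110, 110, 110, 108, 110, 109, 110, 111, 113, 111, 111, 110, 107, 144, 95, 86, 99]
278 [110, 109, 106, 109, 108, 109, 108, 110, 110, 110, 87, 57, 33, 107, 113, 109, 153, 138, 85, 94]
280 [82, 85, 86, 90, 89, 91, 92, 74, 54, 23, 18, 21, 24, 44, 116, 124, 88, 41, 25, 92]
282 [154, 132, 113, 98, 76, 50, 22, 19, 21, 20, 22, 25, 29, 22, 27, 23, 19, 18, 19, 52]
284 [178, 169, 110, 25, 19, 21, 24, 22, 20, 22, 32, 25, 29, 29, 22, 23, 20, 17, 20, 20]
-0.03 [282.9 197. ]
-0.02 [281.8 200.3]
-0.01 [280.7 203.6]
```

Emit:
{"method": "carry_out", "body": {
  "targets": [
    [[-0.4,0.1,1,0,0,0,7.8],[-0.7,0.1,2,0,0,0,7.8],[-1.0,0.1,2.8,0,0,0,7.8],[-1.3,0.1,3.5,0,0,0,7.8],[-1.3,0.1,3.5,0,0,0,7.8],[-1.3,0.1,3.5,0,0,0,7.8]]
  ]
}}

```text
t: 9.28
tcp_pos: [0.5603, -0.0482, 0.0209]
tool_rot: [0.692, 0.701, 0.122, -0.124]
force: [1.1, -0.5, -0.3]
finger_gap: 0.909
gripper_force: 0.0
```

Emit:
{"method": "carry_out", "body": {
  "targets": [
    [[0,0,0,0,0,0,5.5],[0,0,0,0,0,0,5.5],[0,0,0,0,0,0,5.5],[0,0,0,0,0,0,5.5],[0,0,0,0,0,0,5.5],[0,0,0,0,0,0,5.5],[0,0,0,0,0,0,5.5],[0,0,0,0,0,0,5.5]]
  ],
  "force": 30
}}

```text
t: 9.95
tcp_pos: [0.5612, -0.0487, 0.022]
tool_rot: [0.692, 0.701, 0.122, -0.122]
force: [1.0, -1.3, 4.7]
finger_gap: 0.7
gripper_force: 32.7
```

Gripped: gap 0.70, which is 60 mm, at 33 N. Lifting now.

Emit:
{"method": "carry_out", "body": {
  "targets": [
    [[0.2,0,-0.5,0,0,0,5.5],[0.5,0,-1.4,0,0,0,5.5],[1,0,-2.8,0,0,0,5.5],[1.7,0,-4.7,0,0,0,5.5],[2.4,0,-6.6,0,0,0,5.5],[3.1,0,-8.5,0,0,0,5.5],[3.4,0,-9.4,0,0,0,5.5],[3.4,0,-9.4,0,0,0,5.5],[3.4,0,-9.4,0,0,0,5.5]]
  ]
}}

```text
t: 10.7
tcp_pos: [0.5606, -0.0485, 0.1218]
tool_rot: [0.692, 0.701, 0.122, -0.123]
force: [-0.2, 0.0, -0.8]
finger_gap: 0.695
gripper_force: 32.4
```

```bash
python3 - <<'E'
from h import *
import cv2
s=manip.sense();print(s["t"],s["tcp_pos"].round(4),s["finger_gap"],s["gripper_force"])
w=cams.snapshot("wrist");np.save("w3.npy",w)
# stand: top disc colour vs others in initial top picture
t=cv2.imread("pics/top0.png").astype(int)[195:240,355:410]
print(t[22,5:50:2].tolist());print(t[2:44:2,27].tolist())
E
```

```text
10.7 [ 0.5606 -0.0485  0.1218] 0.695142122800008 32.4394690990448
[[130, 155, 164], [130, 156, 166], [94, 113, 117], [44, 42, 44], [61, 59, 58], [75, 71, 71], [74, 69, 69], [74, 71, 71], [75, 69, 72], [73, 69, 71], [71, 66, 68], [72, 66, 68], [73, 68, 70], [72, 67, 69], [72, 67, 69], [76, 70, 71], [71, 66, 68], [72, 67, 69], [71, 66, 70], [82, 86, 90], [129, 153, 160], [131, 157, 164], [131, 157, 164]]
[[129, 156, 164], [130, 159, 165], [85, 93, 96], [72, 67, 68], [71, 69, 68], [71, 68, 70], [71, 64, 68], [68, 65, 64], [72, 68, 70], [70, 67, 69], [72, 66, 68], [73, 70, 71], [76, 70, 72], [75, 70, 70], [72, 67, 69], [74, 69, 70], [76, 69, 70], [67, 62, 63], [69, 67, 71], [125, 147, 154], [135, 160, 168]]
```

```bash
python3 - <<'E'
from h import *
import cv2
g=cv2.cvtColor(cv2.imread("pics/top0.png"),cv2.COLOR_BGR2GRAY)[190:245,350:415]
m=((g<85)).astype(np.uint8);n,l,st,c=cv2.connectedComponentsWithStats(m);k=1+st[1:,4].argmax();print("all dark",st[k]+[350,190,0,0,0])
m=((g<82)&(g>63)).astype(np.uint8);m=cv2.morphologyEx(m,cv2.MORPH_CLOSE,np.ones((3,3)));m=cv2.morphologyEx(m,cv2.MORPH_OPEN,np.ones((5,5)))
n,l,st,c=cv2.connectedComponentsWithStats(m);k=1+st[1:,4].argmax();print(st[k]+[350,190,0,0,0],c[k]+[350,190]);u,v=c[k]+[350,190]
print("stand",ray("top",u,v,.043))
(x,y),r=cv2.minEnclosingCircle(np.argwhere(l==k)[:,::-1].astype(np.float32));print(x+350,y+190,r,ray("top",x+350,y+190,.043))
s=manip.sense()
Rt=R.from_quat(s["tool_rot"])
print(Rt.inv().apply([0,-1,0]).round(3),Rt.inv().apply([1,0,0]).round(3),Rt.inv().apply([0,0,1]).round(3))
E
```

```text
all dark [365 202  33  32 851]
[368 202  30  32 751] [382.89613848 216.52197071]
stand [ 0.5803 -0.2897  0.043 ]
381.7741928100586 217.06451606750488 16.489303588867188 [ 0.5787 -0.2865  0.043 ]
[-0.94  -0.013 -0.341] [-0.012  1.    -0.004] [ 0.341 -0.    -0.94 ]
```

Emit:
{"method": "carry_out", "body": {
  "targets": [
    [[-1.4,0.1,-0.5,0,0,0,5.5],[-4.2,0.3,-1.5,0,0,0,5.5],[-7.2,0.6,-2.6,0,0,0,5.5],[-10.2,0.8,-3.7,0,0,0,5.5],[-13.2,1,-4.8,0,0,0,5.5],[-16.2,1.3,-5.9,0,0,0,5.5],[-19,1.5,-6.9,0,0,0,5.5],[-21,1.6,-7.6,0,0,0,5.5],[-21.9,1.7,-7.95,0,0,0,5.5],[-21.9,1.7,-7.95,0,0,0,5.5],[-21.9,1.7,-7.95,0,0,0,5.5]]
  ]
}}

```text
t: 11.67
tcp_pos: [0.5798, -0.2809, 0.1205]
tool_rot: [0.692, 0.7, 0.122, -0.124]
force: [-0.7, -0.4, 0.3]
finger_gap: 0.696
gripper_force: 32.4
```

```bash
python3 - <<'E'
from h import *
s=manip.sense();print(s["t"],s["tcp_pos"].round(4),s["finger_gap"],s["force"].round(1),s["q"].round(2))
Rt=ori(-20);print(row((.5806,-.2815,.0365),Rt),row((.5806,-.2815,.055),Rt))
# can still standing? compare top-view pixels near the can
import cv2
t=cams.snapshot("top");t0=cv2.imread("pics/top0.png")[:,:,::-1]
w=cams.snapshot("wrist");np.save("w4.npy",w)
print(w[200:330:5,321].tolist())
E
```

```text
11.6667 [ 0.5798 -0.2809  0.1205] 0.6962400979398559 [-0.7 -0.4  0.3] [-0.75  0.75  1.32  0.26  1.32 -0.86]
[-2.94  0.09  7.87 -0.04 -0.09 -0.04] [-2.31  0.09  6.13 -0.04 -0.09 -0.04]
[[213, 200, 164], [40, 40, 42], [42, 42, 44], [113, 109, 104], [223, 215, 197], [222, 213, 195], [130, 125, 113], [129, 125, 113], [130, 124, 114], [127, 121, 111], [129, 125, 112], [124, 119, 107], [123, 118, 106], [126, 120, 109], [124, 119, 108], [126, 120, 110], [126, 121, 111], [125, 119, 108], [123, 120, 110], [122, 118, 108], [117, 110, 100], [115, 113, 102], [122, 117, 105], [121, 115, 105], [122, 117, 107], [121, 117, 107]]
```

Emit:
{"method": "carry_out", "body": {
  "targets": [
    [[-0.7,0.1,1.9,0,0,0,5.5],[-1.4,0.1,3.8,0,0,0,5.5],[-2.0,0.1,5.6,0,0,0,5.5],[-2.4,0.1,6.6,0,0,0,5.5],[-2.6,0.1,7.1,0,0,0,5.5],[-2.75,0.1,7.5,0,0,0,5.5],[-2.75,0.1,7.5,0,0,0,5.5],[-2.75,0.1,7.5,0,0,0,5.5]]
  ]
}}

```text
t: 12.43
tcp_pos: [0.5822, -0.2816, 0.0424]
tool_rot: [0.692, 0.701, 0.122, -0.122]
force: [0.1, -0.7, 0.2]
finger_gap: 0.69
gripper_force: 32.4
```

Emit:
{"method": "carry_out", "body": {
  "targets": [
    [[-0.07,0,0.2,0,0,0,5.5],[-0.14,0,0.38,0,0,0,5.5],[-0.17,0,0.47,0,0,0,5.5],[-0.17,0,0.47,0,0,0,5.5]]
  ]
}}

```text
t: 12.77
tcp_pos: [0.5816, -0.2816, 0.0368]
tool_rot: [0.692, 0.701, 0.122, -0.123]
force: [0.2, 0.8, -0.2]
finger_gap: 0.691
gripper_force: 32.4
```

Emit:
{"method": "carry_out", "body": {
  "targets": [
    [[-0.04,0,0.1,0,0,0,5.5],[-0.07,0,0.2,0,0,0,5.5],[-0.07,0,0.2,0,0,0,5.5]]
  ]
}}

```text
t: 13.02
tcp_pos: [0.5818, -0.2817, 0.0351]
tool_rot: [0.692, 0.701, 0.122, -0.123]
force: [-0.3, -0.1, 2.5]
finger_gap: 0.698
gripper_force: 32.7
```

Emit:
{"method": "carry_out", "body": {
  "targets": [
    [[-0.03,0,0.1,0,0,0,5.5],[-0.03,0,0.1,0,0,0,5.5],[-0.03,0,0.1,0,0,0,5.5]]
  ]
}}

```text
t: 13.27
tcp_pos: [0.5818, -0.2817, 0.035]
tool_rot: [0.692, 0.701, 0.122, -0.123]
force: [-2.8, -0.4, 7.3]
finger_gap: 0.693
gripper_force: 33.1
```

The cap is seated with 7 N of contact. Now I'll release to 7.8 cm, then back straight up.

Emit:
{"method": "carry_out", "body": {
  "targets": [
    [[0,0,0,0,0,0,6.6],[0,0,0,0,0,0,7.2],[0,0,0,0,0,0,7.8],[0,0,0,0,0,0,7.8],[0,0,0,0,0,0,7.8],[0,0,0,0,0,0,7.8]]
  ]
}}

```text
t: 13.77
tcp_pos: [0.5816, -0.2813, 0.0333]
tool_rot: [0.692, 0.701, 0.122, -0.123]
force: [-0.3, 0.8, 0.7]
finger_gap: 0.914
gripper_force: 0.0
```

Emit:
{"method": "carry_out", "body": {
  "targets": [
    [[0.3,0,-0.9,0,0,0,7.8],[0.9,0,-2.4,0,0,0,7.8],[1.7,0,-4.7,0,0,0,7.8],[2.7,0,-7.5,0,0,0,7.8],[4.1,0,-11.3,0,0,0,7.8],[5.5,0,-15,0,0,0,7.8],[6.8,0,-18.8,0,0,0,7.8],[6.8,0,-18.8,0,0,0,7.8],[6.8,0,-18.8,0,0,0,7.8]]
  ]
}}

```text
t: 14.52
tcp_pos: [0.5831, -0.283, 0.2388]
tool_rot: [0.692, 0.702, 0.122, -0.118]
force: [0.0, -0.2, -1.2]
finger_gap: 0.915
gripper_force: 0.0
```

Emit:
{"method": "carry_out", "body": {
  "targets": [
    [[3,0,0.2,0,0,0,7.8],[6,0.1,0.5,0,0,0,7.8],[9,0.1,0.7,0,0,0,7.8],[12,0.2,0.9,0,0,0,7.8],[15,0.2,1.1,0,0,0,7.8],[18.6,0.2,1.4,0,0,0,7.8],[18.6,0.2,1.4,0,0,0,7.8],[18.6,0.2,1.4,0,0,0,7.8]]
  ]
}}

```text
t: 15.18
tcp_pos: [0.5805, -0.0999, 0.284]
tool_rot: [0.691, 0.702, 0.122, -0.123]
force: [0.2, -1.3, -1.2]
finger_gap: 0.912
gripper_force: 0.0
```

```bash
python3 - <<'E'
from h import *
import cv2
s=manip.sense();print(s["t"],s["tcp_pos"].round(3))
t=cams.snapshot("top");t0=cv2.imread("pics/top0.png")[:,:,::-1]
d=np.abs(t.astype(int)-t0).max(2)>40
for n,(x0,x1,y0,y1) in dict(stand=(360,405,195,240),can=(365,400,245,280),jar=(262,295,150,185),pad=(205,225,205,238),mag=(245,280,200,240)).items(): print(n,d[y0:y1,x0:x1].sum(),end=' | ')
r=t[195:240,355:410].astype(int);m=(r.min(2)>150).astype(np.uint8)
n,l,st,c=cv2.connectedComponentsWithStats(m)
for k in range(1,n):
  if st[k,4]>30:
    u,v=c[k]+[355,195];print("\nbright",st[k]+[355,195,0,0,0],u,v,ray("top",u,v,.072))
print(r[22,4:50:2,0].tolist(),r[2:44:2,27,0].tolist())
a=cams.snapshot("scene").astype(int);q=a[200:250,360:430];m=((q.min(2)>110)&(q[...,0]-q[...,2]<45)).astype(np.uint8);n,l,st,c=cv2.connectedComponentsWithStats(m);print([(st[k]+[360,200,0,0,0]).tolist() for k in range(1,n) if st[k,4]>20])
E
```

```text
15.1833 [ 0.58  -0.1    0.284]
stand 653 | can 281 | jar 0 | pad 0 | mag 8 | 
bright [355 218   9  11  36] 359.1666666666667 223.94444444444446 [ 0.5548 -0.2204  0.072 ]

bright [394 218  16  22 152] 402.9078947368421 229.61184210526315 [ 0.5411 -0.3395  0.072 ]
[187, 186, 178, 79, 54, 63, 43, 42, 46, 44, 39, 46, 47, 42, 41, 42, 51, 71, 76, 75, 75, 76, 123] [41, 43, 42, 38, 44, 45, 48, 42, 41, 45, 44, 45, 44, 43, 39, 42, 44, 43, 50, 62, 70]
[[360, 200, 45, 24, 705], [405, 218, 25, 32, 570]]
```

Emit:
{"method": "carry_out", "body": {
  "targets": [
    [[3,0,1.1,0,0,0,7.8],[6,0.1,2.2,0,0,0,7.8],[9,0.1,3.2,0,0,0,7.8],[12,0.2,4.3,0,0,0,7.8],[15,0.2,5.4,0,0,0,7.8],[18,0.2,6.5,0,0,0,7.8],[21,0.3,7.6,0,0,0,7.8],[23.5,0.3,8.5,0,0,0,7.8],[23.5,0.3,8.5,0,0,0,7.8],[23.5,0.3,8.5,0,0,0,7.8]]
  ]
}}

```text
t: 16.12
tcp_pos: [0.581, 0.1478, 0.2832]
tool_rot: [0.692, 0.701, 0.121, -0.123]
force: [0.4, 0.1, -0.5]
finger_gap: 0.919
gripper_force: 0.0
```

```bash
cat > chk.py <<'E'
from h import *
import cv2
s=manip.sense();print(s["t"],s["tcp_pos"].round(3))
t=cams.snapshot("top");t0=cv2.imread("pics/top0.png")[:,:,::-1]
d=np.abs(t.astype(int)-t0).max(2)>40
for n,(x0,x1,y0,y1) in dict(stand=(360,405,195,240),can=(365,400,245,280),jar=(262,295,150,185),pad=(205,225,205,238),mag=(245,280,200,240)).items(): print(n,d[y0:y1,x0:x1].sum(),end=' | ')
r=t[195:240,355:410].astype(int)
m=((r.min(2)>155)&(r[...,0]-r[...,2]<32)).astype(np.uint8)
n,l,st,c=cv2.connectedComponentsWithStats(m)
for k in range(1,n):
  if st[k,4]>30:
    u,v=c[k]+[355,195];print("\nbright",st[k]+[355,195,0,0,0],u,v,ray("top",u,v,.072))
g=r.mean(2);m=((g<85)|(m>0))[:, :].astype(np.uint8);n,l,st,c=cv2.connectedComponentsWithStats(m);k=1+st[1:,4].argmax();print("disc",st[k]+[355,195,0,0,0])
print(r[22,4:50:2,0].tolist(),r[2:44:2,27,0].tolist())
E
python3 chk.py
```

```text
16.1167 [0.581 0.148 0.283]
stand 429 | can 0 | jar 0 | pad 399 | mag 49 | 
bright [374 205  21  21 349] 383.8080229226361 214.7077363896848 [ 0.5813 -0.2879  0.072 ]
disc [365 202  33  32 354]
[181, 183, 173, 78, 54, 65, 50, 140, 202, 207, 207, 208, 207, 205, 206, 206, 202, 198, 126, 78, 151, 183, 182] [183, 184, 108, 109, 197, 206, 204, 209, 206, 208, 208, 206, 206, 207, 169, 68, 80, 72, 76, 172, 183]
```

The top view puts the white cap at (0.581, −0.288), within 2 mm of the stand's centre. The cap is 21 px across, so it is upright, and the can and jar have not moved. Handing in.

```bash
python3 -c "
from station import sign_off
print(sign_off())"
```

```text
the job is handed in; nothing more can be done
None
```

Job handed in at 16 s on the robot's clock: the slide was pushed to its stop and sprang back, and the white cap stands upright within about 2 mm of the stand's centre; the red cap was still in the magazine after feeding, and the can and jar have not moved.

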